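# Lock the levelling screw of a racket stringing stand

## Robot

A 6-joint arm with a two-finger parallel gripper is mounted at the origin on the work surface. World frame = base frame: x ahead of the robot, y to its left, z up, the work surface at z = 0. Lengths are in m, angles in rad, forces in N, time in s.
With the tool pointing down it reaches from about 0.325 to 0.9 m from the base axis. Payload 3.5 kg.
Tool frame: the origin (TCP) lies on the centre line of the jaws, within the pads' length; the fingertips stand 19 mm ahead of it and the grasp point (between the pads) is the TCP; z points along the fingers, y is the line along which they close (so a half turn about z gives the same grasp; the last joint's range is limited). The gripper opens to 85 mm and grips with 20 to 120 N. Pads are 22 mm wide; open, the fingers measure 114 mm over their backs; the gripper's body (76 mm by 85 mm) begins 54 mm behind the grasp point. The pads swing forward as they close: fully open they stand 13 mm farther back than shut.
Start: joints at [-1.281, 0.276, -0.026, 1.268, 0, 1.467], TCP at [0.239, -0.577, 0.25] pointing down, gripper open.
Joint ranges: [-3.12, 3.12], [-0.85, 1.88], [-1.08, 1.24], [-1.95, 2.15], [-1.57, 1.53], [-3.14, 3.14]. Speed limits (rad/s): [2.57, 2.57, 3.14, 3.14, 3.14, 3.14].

## Interface

Orientations are given as a unit quaternion [x, y, z, w].
In Python, from workcell import ctrl gives the robot as it stands.
- The arm moves only by the tool play_rows, never from a script. Its argument "rows" is a list of rows, each a list of 3 entries, a list of its own where there are three numbers: the opening, from -1 (shut) to 1 (fully open), so that 0 is half open, then the shift along the tool's x, y, z normalised to -1 to 1, where 1 is 20 mm, then the turn, a rotation vector about the tool's x, y, z normalised to -1 to 1, where 1 is 120 degrees. In form: [[hand, [tx, ty, tz], [rx, ry, rz]], ...]. A call has exactly 8 rows; each row shifts and turns the commanded pose from where the row before left it, along the tool's axes as they then stand; what a row does not reach is not made up. A row lasts 1/8 s, in which the tool goes at most 62.5 mm and 10.7 degrees, less where a joint would pass 70% of its speed; a pose out of reach is approached as far as the arm can. A call with a number of a shift or a turn outside -1 to 1 is refused whole. A call with a gripper value outside its range is refused whole. The fingers move at their own pace and stop on an object; "grip_force" is the grip in N (left out, the last holds). Time passes only in rows, so rows that do not move let the fingers close, or fill a call up. It gives the time, the measured TCP pose, the force, the opening and the grip force at its end, in the units of the state.
- ctrl.sense(): the state, without advancing time (a new reading comes with each control period).
- ctrl.capture(name): name is "side" or "top"; returns the picture (384x512x3 uint8, red, green, blue); there is no depth.
- ctrl.get_calibration(name): a dict with "fx", "fy", "cx", "cy" (pixels), "cam_to_world" (4x4, takes a point from camera to world coordinates). Camera axes: x right, y up, looking along -z (the intrinsics and any distortion apply to the point x, -y, -z); pixel columns grow to the right and rows downward; lengths in m; the calibration is good to about 2 mm. A picture is of the moment at which its call begins. get_calibration takes no time and is no camera call.
- ctrl.finish_job(): hands the job in; it is judged then, once.
The state is a dict: "t": time; "joint_positions": joint angles; "joint_velocities": joint speeds; "effort": joint torques, N m; "eef_pos": TCP position; "ee_rot": TCP orientation; "contact_force": force on the tool from outside, world axes, zero at the start; "ft_torque": the same for the moment, N m; "finger_gap": finger opening in m; "finger_force": force on a finger pad.
Only numpy, scipy, OpenCV 4.12 (cv2) and the standard library are available. Lean on these libraries where they do the work, as an engineer would, in place of code of your own. Each camera call takes 0.05 s, during which the arm holds its last target. There are 200 camera calls.

## Task

Lock the levelling screw of the racket stringing stand at its present setting: lower the channel-shaped holding key over the screw's flat blade and the fixed rib beside it, fully down, so the screw cannot turn. Then turn the lever nut under the blade clockwise (seen from above) until it bites, and about 20 degrees further so that it is firmly tight, without forcing it to its hard end or leaning hard on the key. Leave the key seated on the screw, and do not disturb the other things on the desk.

Things in the scene. Friction and masses are not known exactly. Their poses are not given: they have to be found in the camera images.
- stand: Grey cast foot of the stringing stand, fixed to the desk, 270 x 150 x 20 mm. Origin: at desk height on the levelling screw's vertical axis; z up, x from the screw towards rib and racket beam. Boss round the screw: radius 26 mm, top at z = 50 mm. Link block from x = 95 mm, up to z = 50 mm; beam with the racket from x = 205 mm, racket head from x = 135 mm at z = 90 to 102 mm.
- screw_blade (a point): Centre of the top edge of the steel levelling screw's flat blade, on the screw's axis 110 mm over the desk. The blade is 44 mm long (its x), 8 mm thick (y), 32 mm high, and stands in line with the rib as the screw is set (x towards the rib).
- screw (a joint): Turn of the levelling screw in the foot in rad, clockwise from above positive; near 0 at the start. It is stiff (about 0.3 N m), but if not held it turns along with the nut as soon as the nut bites (4 N at the knob). The key leaves it 3 to 5 degrees of play, which the nut takes up first when it bites.
- key: Loose dark steel holding key, about 0.3 kg, standing on the desk slot down: a channel 140 mm long (x), 26 mm wide (y). Origin: centre of its underside, z up. On top a flat grip 40 mm long (x), 12 mm thick (y), z = 38 to 82 mm. Seated, its origin is 82 mm over the desk and its centre about 36 mm from the screw axis towards the rib; either way round will do.
- lever_knob (a point): Upright round knob at the end of the jam nut's black lever: 18 mm diameter, 58 to 110 mm over the desk, 75 mm from the screw axis; this point is on the knob's axis, 95 mm up. Lever arm 59 to 69 mm up. Clockwise from above tightens: free (about 1 N at the knob, 2 to 5 N if pinched) for 15 to 55 degrees, then it bites, at a place that differs each time, and takes about 10 N. It stays where left.
- jam (a joint): How far the nut has been tightened after it bit, in rad: 0 until it bites, tight from 0.2 on. At 0.5 it is at a hard end: turning on from there strains the screw and the key, and the force at the knob leaps.
- tin: Bystander: loose dark red round tin, 94 mm diameter, 45 mm high; origin centre of its underside.
- bottle: Bystander: loose white bottle with blue cap, 60 mm diameter, 130 mm high; origin centre of its underside.
- reel: Bystander: loose yellow string reel lying flat, 80 mm diameter, 36 mm high; origin centre of its underside.
- key_slot (a point): Centre of the key's slot ceiling, 28 mm over the key's origin, axes as the key's. Slot along x, open at both ends and below, 10 mm wide, 28 mm deep, with lips flared to about 20 mm at the mouth. Its ceiling rests on the tops of blade and rib when the key is seated.
- rib_top (a point): Centre of the top edge of the fixed aluminium rib on the foot, 110 mm over the desk, 73 mm from the screw axis. The rib is 44 mm long (x, in line with the screw axis) and 8 mm thick (y); axes as the stand's.
Mind the look-alikes: they are no part of the job. What is meant by the key is not red or turquoise, and is the smaller of those in its own colour.

How it is judged:
On the way, in this order (a step that is already met when the one before it is completed fails the run):
1. the key is seated fully down over blade and rib while the nut is still loose (z of key in the frame of stand between 0.078 and 0.086 m and x of key in the frame of stand between 0.015 and 0.06 m and y of key in the frame of stand between -0.006 and 0.006 m and angle between the x axis of key and the x axis of stand, either way round below 0.1 rad and value of joint jam below 0.03 rad), for 0.2 s.
2. the nut is tight (0.2 rad past the bite) (value of joint jam above 0.2 rad), for 0.2 s.
At the end, for the whole second after the job is handed in: The nut is at least 0.2 rad past its bite, the screw is within 0.14 rad (8 degrees) of its setting, and the key rests on blade and rib (within 6 mm of its seated height, in line within 7 degrees) (value of joint jam above 0.2 rad and value of joint screw between -0.14 and 0.14 rad and z of key in the frame of stand between 0.076 and 0.088 m and x of key in the frame of stand between 0.012 and 0.063 m and angle between the x axis of key and the x axis of stand, either way round below 0.12 rad and linear speed of key below 0.02 m/s); the robot touches nothing.
It fails at once if the screw loses its setting (turns more than 0.2 rad) (value of joint screw above 0.2 rad or value of joint screw below -0.2 rad).
It fails at once if a bystander is moved more than 30 mm (distance of any of tin, bottle, reel from where it was at the start of the episode above 0.03 m).
It fails at once if the key is strained by overtightening or leaned on: more than 50 N in all between key and stand with its screw (contact force between key and stand above 50 N).
It also fails if it takes over 72 s, if anything falls off the work surface, if the arm or the gripper's body presses on something with over 40 N, if the wrist force passes 120 N, or if a joint passes its speed limit or range.

## Working session

There is one attempt and no reset: what is moved stays moved. The work goes in short steps, Python scripts to look and compute and a tool call to move; the robot and the scene stay as the last step left them, time stands still between calls to the robot, and variables do not carry over. Pictures are saved under pics/ and viewed, at most 10 in all, crops included, and the job is handed in when it is done.

Besides the shell and the picture viewer there is one more tool, called after ">>>" as name(argument=value, ...) on one line, values as JSON. play_rows: Moves the arm, as the interface text tells. Its arguments: {"type":"object","properties":{"rows":{"type":"array"},"grip_force":{"type":"number"}},"required":["rows"]}

```bash
mkdir -p pics; cat > h.py <<'E'
import numpy as np, cv2
from workcell import ctrl
def snap(n,f):
    im=ctrl.capture(n); cv2.imwrite('pics/'+f,im[:,:,::-1]); return im
def ray(n,u,v):
    c=ctrl.get_calibration(n); T=np.array(c['cam_to_world'])
    d=np.array([(u-c['cx'])/c['fx'],-(v-c['cy'])/c['fy'],-1.0])
    return T[:3,3],T[:3,:3]@d
def onz(n,u,v,z):
    o,d=ray(n,u,v); return o+d*(z-o[2])/d[2]
def tri(a,b):
    (o1,d1),(o2,d2)=ray(*a),ray(*b)
    s=np.linalg.lstsq(np.c_[d1,-d2],o2-o1,rcond=None)[0]
    p,q=o1+d1*s[0],o2+d2*s[1]; return (p+q)/2,np.linalg.norm(p-q)
def proj(n,p):
    c=ctrl.get_calibration(n); T=np.array(c['cam_to_world'])
    x=T[:3,:3].T@(np.array(p)-T[:3,3]); return c['cx']+c['fx']*x[0]/-x[2], c['cy']-c['fy']*x[1]/-x[2]
E
python3 - <<'E'
from h import *
snap('top','t0.png');snap('side','s0.png')
for n in('top','side'):
    c=ctrl.get_calibration(n);print({k:np.round(v,3).tolist() for k,v in c.items()})
print(ctrl.sense())
E
```

```text
{'fx': 470.209, 'fy': 470.209, 'cx': 255.468, 'cy': 193.77, 'cam_to_world': [[-0.018, 0.99, -0.143, 0.257], [-1.0, -0.018, 0.006, 0.084], [0.003, 0.143, 0.99, 1.669], [0.0, 0.0, 0.0, 1.0]]}
{'fx': 391.572, 'fy': 391.572, 'cx': 261.719, 'cy': 190.063, 'cam_to_world': [[-0.976, 0.143, -0.167, 0.282], [-0.219, -0.587, 0.779, 1.116], [0.014, 0.797, 0.604, 0.888], [0.0, 0.0, 0.0, 1.0]]}
{'t': 0.1, 'joint_positions': array([-1.28138265e+00,  2.77070144e-01, -2.77434107e-02,  1.26801122e+00,
       -1.10341194e-05,  1.46741122e+00]), 'joint_velocities': array([-1.61185704e-03, -2.72208560e-05,  3.54832336e-03,  2.62994452e-04,
       -2.15501151e-04,  1.18858501e-04]), 'effort': array([-2.01885641e-04, -4.46708429e+01,  2.96128714e+01,  8.49167729e-03,
       -1.12142238e-04,  1.31440650e-06]), 'eef_pos': array([ 0.23903879, -0.57675571,  0.24926344]), 'ee_rot': array([ 9.80775049e-01,  1.95139118e-01, -9.96944362e-05, -1.00932609e-03]), 'contact_force': array([-0.16132043, -0.87999902, -0.69298268]), 'ft_torque': array([ 0.00399571,  0.04740327, -0.03743009]), 'finger_force': 0.0, 'finger_gap': 0.08544440293224177}
```

View pics/t0.png

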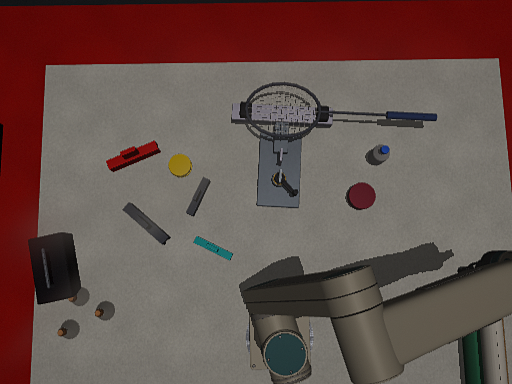

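View pics/s0.png

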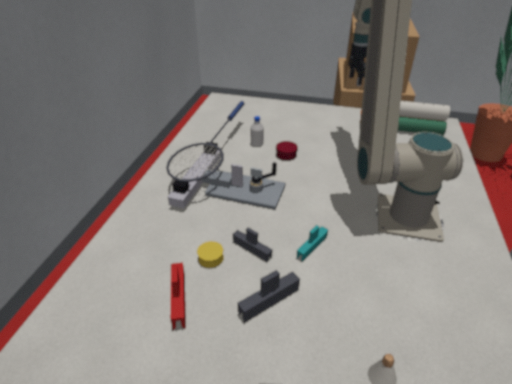

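Candidates in the top view: red (133,155), large dark grey (147,222), small dark grey (198,196) and turquoise (213,247). By the description it is the small dark grey one. The stand's screw is near (279,178), with the lever pointing to about (293,191). The base is at (285,353), and the bystanders are the tin (361,195), bottle (380,153) and reel (180,165).

```bash
python3 - <<'E'
from h import *
t=cv2.imread('pics/t0.png');s=cv2.imread('pics/s0.png')
a=cv2.resize(t[125:225,175:310],None,fx=5.9,fy=5.9,interpolation=cv2.INTER_CUBIC)[:, :796]
cv2.imwrite('pics/c0.png',a)
b=cv2.resize(s[145:265,180:310],None,fx=5,fy=5,interpolation=cv2.INTER_CUBIC); cv2.imwrite('pics/c1.png',b)
g=cv2.cvtColor(t,cv2.COLOR_BGR2GRAY); m=(g<110).astype(np.uint8)
print(g[180:215:4,180:216:3])
E
```

```text
[[117 122 120 119 117 119 121  84  67  62 130 119]
 [116 119 119 118 117 120 126  67  65  49 127 119]
 [118 116 117 119 121 120  60  64  62  95 117 119]
 [119 117 117 117 124  77  71  55  32 120 123 119]
 [117 117 117 116 127  62  42  54 128 121 119 117]
 [118 116 118 117  58  43  61  41 117 121 119 117]
 [117 117 116 104  59  55  26 124 120 118 120 119]
 [118 117 121  54  54  67 128 115 115 115 122 119]
 [117 114  59  52  53  20 117 121 117 121 121 124]]
```

View pics/c0.png

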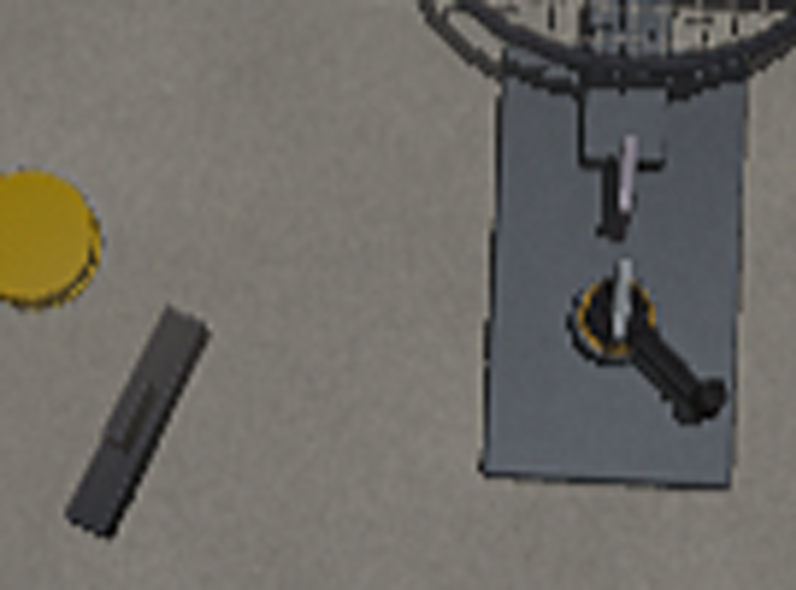

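View pics/c1.png

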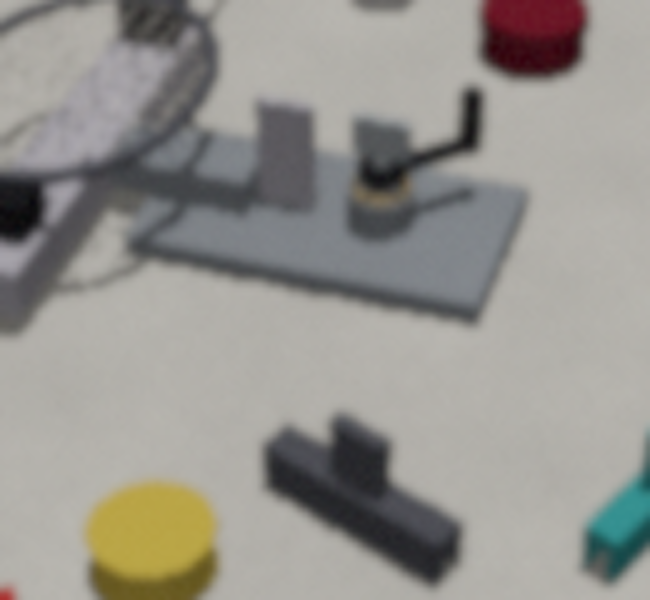

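The crops confirm the key at top (198,196): dark grey, the smaller of the two, grip centred, slot down. Rib top is around (282,155), blade top around (281,176), knob top around (295,191).

```bash
python3 - <<'E'
from h import *
t=cv2.imread('pics/t0.png');g=cv2.cvtColor(t,cv2.COLOR_BGR2GRAY)
f=lambda x,y:(175+(x+.5)/5.9-.5,125+(y+.5)/5.9-.5)
P=lambda x,y,z:onz('top',*f(x,y),z)
r=lambda v:np.round(v,4)
for nm,(x0,x1,y0,y1) in dict(rib=(618,640,130,212),blade=(610,636,256,340)).items():
    m=np.zeros(g.shape,np.uint8); (a,b),(c,d)=f(x0,y0),f(x1,y1)
    sub=g[int(b):int(d)+2,int(a)-1:int(c)+3].astype(int); print(nm,int(a)-1,int(b));print(sub)
k=np.zeros_like(g); k[172:222,183:214]=(g[172:222,183:214]<95)
print('key mask',cv2.minAreaRect(cv2.findNonZero(k)), r(cv2.moments(k,True)['m10']/k.sum()),k.sum())
for q in [(172,308),(210,328),(112,538),(68,515)]: print('key corner z.038',r(P(*q,.038)))
print('grip top', r(P(133,415,.082)))
print('rib ends',r(P(630,137,.11)),r(P(626,210,.11)),'blade',r(P(626,260,.11)),r(P(620,338,.11)))
print('knob',r(P(712,392,.11)))
for q in [(497,100),(487,473),(730,485),(745,100)]: print('foot',r(P(*q,.02)))
h=lambda x,y:(180+(x+.5)/5-.5,145+(y+.5)/5-.5)
pr=lambda n,a,b:print(n,*[r(z) for z in tri(('top',*f(*a)),('side',*h(*b)))])
pr('rib',(628,173),(285,105));pr('blade',(623,299),(382,124));pr('knob',(712,390),(472,92));pr('grip',(133,415),(362,430))
E
```

```text
rib 278 146
[[ 86  86  87  86  86  86  86  86]
 [ 86  86  85  84  85  85  85  85]
 [ 85  86  80 129 120  84  85  86]
 [ 88  86  72 133 121  81  87  86]
 [ 91  89  57 129 117  83  88  87]
 [ 49  71  78 132 113  80  87  89]
 [ 24  35  94 131 102  33  44  43]
 [ 27  25  97 134  88  10  18  18]
 [ 32  28 100 135  89  68  75  76]
 [ 35  27 105 135  90  83  86  85]
 [ 33  27 108 134  87  82  83  81]
 [ 33  28 141 132  74  83  83  82]
 [ 34  28 152 132  50  84  84  84]
 [ 35  28 155 137  61  83  83  85]
 [ 34  29 102 101  66  85  83  83]
 [ 36  31  45  46  86  85  84  84]]
blade 276 167
[[ 87  88  88  86  85  85  88  88  87]
 [ 85  87  87  84  82  81  84  87  86]
 [ 87  85  86  72 126 135  81  85  87]
 [ 89  89  88  53 125 140  82  86  88]
 [ 92  83  86  51 123 141  84  88  88]
 [ 92  49  38  52 125 131  90  67  89]
 [ 62  23   8  71 128 100  50  67  90]
 [ 32  24  11  87 129  90  17  46 108]
 [ 26  27  18  93 131  90  16  26  76]
 [ 26  25  35  98 130 112  15  24  30]
 [ 32  18  38 103 128 128  25  26  22]
 [ 32  25  34 138 126  85  26  29  46]
 [ 33  30  22 148 129  46  26  33  28]
 [ 32 
[... 183 characters left out ...]
92.2556610107422), (27.397525787353516, 40.33524703979492), 25.34617805480957) 197.5842 392
key corner z.038 [0.5559 0.255  0.038 ]
key corner z.038 [0.5434 0.2324 0.038 ]
key corner z.038 [0.4187 0.2908 0.038 ]
key corner z.038 [0.4328 0.3167 0.038 ]
grip top [0.4855 0.2731 0.082 ]
rib ends [ 0.638  -0.0165  0.11  ] [ 0.5952 -0.013   0.11  ] blade [ 0.566  -0.0123  0.11  ] [ 0.5208 -0.0077  0.11  ]
knob [ 0.4888 -0.0592  0.11  ]
foot [0.6846 0.0583 0.02  ]
foot [0.4555 0.0688 0.02  ]
foot [ 0.4457 -0.0765  0.02  ]
foot [ 0.6819 -0.093   0.02  ]
rib [ 0.618  -0.0151  0.1045] 0.0004
blade [ 0.5447 -0.0104  0.1029] 0.0002
knob [ 0.4898 -0.0594  0.1077] 0.0009
grip [0.488  0.2739 0.0763] 0.0034
```

```bash
cat > plan.py <<'E'
import numpy as np, math
from scipy.spatial.transform import Rotation as R
def yaw(q): x=R.from_quat(q).as_matrix()[:,0]; return math.degrees(math.atan2(x[1],x[0]))
def plan(p0,y0,p1,y1,n,hand,smin=8):
    # tool down; tool x at yaw, tool y = yaw-90, z down; rounds to 2 decimals with carry
    p=np.array(p0,float);y=y0;out=[]
    for i in range(1,n+1):
        a=i/n; t=np.array(p0)*(1-a)+np.array(p1)*a; ty=y0+(y1-y0)*a
        c,s=math.cos(math.radians(y)),math.sin(math.radians(y))
        M=np.array([[c,s,0],[s,-c,0],[0,0,-1]])
        d=np.round(M.T@(t-p)/.02,2); r=round(-(ty-y)/120,3)
        if abs(d).max()>1: print('OVER',d)
        p=p+M@d*.02; y-=r*120
        out.append([hand,(d+0.0).tolist(),[0,0,r]])
    for i in range(0,n,8): print(str(out[i:i+8]).replace(' ',''))
    print('end',p.round(4),round(y,2)); return p,y
E
python3 - <<'E'
from h import *; from plan import *
s=ctrl.sense(); print(yaw(s['ee_rot']))
plan([.239,-.577,.25],22.5,[.488,.274,.16],154,48,.3)
E
```

```text
22.50570141195633
[[0.3,[0.58,-0.72,0.09],[0,0,-0.023]],[0.3,[0.61,-0.69,0.1],[0,0,-0.023]],[0.3,[0.65,-0.66,0.09],[0,0,-0.022]],[0.3,[0.67,-0.63,0.1],[0,0,-0.023]],[0.3,[0.71,-0.6,0.09],[0,0,-0.023]],[0.3,[0.73,-0.56,0.09],[0,0,-0.023]],[0.3,[0.76,-0.53,0.1],[0,0,-0.023]],[0.3,[0.78,-0.49,0.09],[0,0,-0.023]]]
[[0.3,[0.81,-0.45,0.09],[0,0,-0.022]],[0.3,[0.82,-0.41,0.1],[0,0,-0.023]],[0.3,[0.85,-0.37,0.09],[0,0,-0.023]],[0.3,[0.86,-0.34,0.1],[0,0,-0.023]],[0.3,[0.88,-0.29,0.09],[0,0,-0.023]],[0.3,[0.89,-0.24,0.09],[0,0,-0.023]],[0.3,[0.9,-0.21,0.1],[0,0,-0.022]],[0.3,[0.91,-0.16,0.09],[0,0,-0.023]]]
[[0.3,[0.91,-0.12,0.09],[0,0,-0.023]],[0.3,[0.92,-0.08,0.1],[0,0,-0.023]],[0.3,[0.93,-0.03,0.09],[0,0,-0.023]],[0.3,[0.92,0.02,0.1],[0,0,-0.023]],[0.3,[0.92,0.06,0.09],[0,0,-0.022]],[0.3,[0.92,0.1,0.09],[0,0,-0.023]],[0.3,[0.91,0.14,0.1],[0,0,-0.023]],[0.3,[0.91,0.19,0.09],[0,0,-0.023]]]
[[0.3,[0.89,0.24,0.09],[0,0,-0.023]],[0.3,[0.88,0.27,0.1],[0,0,-0.023]],[0.3,[0.87,0.32,0.09],[0,0,-0.022]],[0.3,[0.85,0.35,0.1],[0,0,-0.023]],[0.3,[0.83,0.4,0.09],[0,0,-0.023]],[0.3,[0.82,0.44,0.09],[0,0,-0.023]],[0.3,[0.79,0.48,0.1],[0,0,-0.023]],[0.3,[0.77,0.51,0.09],[0,0,-0.023]]]
[[0.3,[0.74,0.55,0.09],[0,0,-0.022]],[0.3,[0.72,0.58,0.1],[0,0,-0.023]],[0.3,[0.68,0.62,0.09],[0,0,-0.023]],[0.3,[0.66,0.65,0.1],[0,0,-0.023]],[0.3,[0.62,0.68,0.09],[0,0,-0.023]],[0.3,[0.6,0.71,0.09],[0,0,-0.023]],[0.3,[0.55,0.74,0.1],[0,0,-0.022]],[0.3,[0.52,0.76,0.09],[0,0,-0.023]]]
[[0.3,[0.49,0.78,0.09],[0,0,-0.023]],[0.3,[0.44,0.81,0.1],[0,0,-0.023]],[0.3,[0.41,0.83,0.09],[0,0,-0.023]],[0.3,[0.37,0.85,0.1],[0,0,-0.023]],[0.3,[0.32,0.87,0.09],[0,0,-0.022]],[0.3,[0.29,0.87,0.09],[0,0,-0.023]],[0.3,[0.24,0.9,0.1],[0,0,-0.023]],[0.3,[0.2,0.9,0.09],[0,0,-0.023]]]
end [0.488  0.2741 0.16  ] 154.02
```

>>> play_rows(rows=[[0.3,[0.58,-0.72,0.09],[0,0,-0.023]],[0.3,[0.61,-0.69,0.1],[0,0,-0.023]],[0.3,[0.65,-0.66,0.09],[0,0,-0.022]],[0.3,[0.67,-0.63,0.1],[0,0,-0.023]],[0.3,[0.71,-0.6,0.09],[0,0,-0.023]],[0.3,[0.73,-0.56,0.09],[0,0,-0.023]],[0.3,[0.76,-0.53,0.1],[0,0,-0.023]],[0.3,[0.78,-0.49,0.09],[0,0,-0.023]]])

```text
t: 1.1
eef_pos: [0.281, -0.4344, 0.2352]
ee_rot: [0.925, 0.38, 0.0, 0.0]
contact_force: [0.1, -0.4, 0.1]
finger_gap: 0.0555
finger_force: 0.0
```

>>> play_rows(rows=[[0.3,[0.81,-0.45,0.09],[0,0,-0.022]],[0.3,[0.82,-0.41,0.1],[0,0,-0.023]],[0.3,[0.85,-0.37,0.09],[0,0,-0.023]],[0.3,[0.86,-0.34,0.1],[0,0,-0.023]],[0.3,[0.88,-0.29,0.09],[0,0,-0.023]],[0.3,[0.89,-0.24,0.09],[0,0,-0.023]],[0.3,[0.9,-0.21,0.1],[0,0,-0.022]],[0.3,[0.91,-0.16,0.09],[0,0,-0.023]]])

```text
t: 2.1
eef_pos: [0.3226, -0.2925, 0.2202]
ee_rot: [0.836, 0.548, 0.0, 0.0]
contact_force: [0.1, -0.0, 1.2]
finger_gap: 0.0553
finger_force: 0.0
```

>>> play_rows(rows=[[0.3,[0.91,-0.12,0.09],[0,0,-0.023]],[0.3,[0.92,-0.08,0.1],[0,0,-0.023]],[0.3,[0.93,-0.03,0.09],[0,0,-0.023]],[0.3,[0.92,0.02,0.1],[0,0,-0.023]],[0.3,[0.92,0.06,0.09],[0,0,-0.022]],[0.3,[0.92,0.1,0.09],[0,0,-0.023]],[0.3,[0.91,0.14,0.1],[0,0,-0.023]],[0.3,[0.91,0.19,0.09],[0,0,-0.023]]])

```text
t: 3.1
eef_pos: [0.3638, -0.1506, 0.2052]
ee_rot: [0.717, 0.697, 0.0, 0.0]
contact_force: [-0.7, 0.1, 0.1]
finger_gap: 0.0553
finger_force: 0.0
```

>>> play_rows(rows=[[0.3,[0.89,0.24,0.09],[0,0,-0.023]],[0.3,[0.88,0.27,0.1],[0,0,-0.023]],[0.3,[0.87,0.32,0.09],[0,0,-0.022]],[0.3,[0.85,0.35,0.1],[0,0,-0.023]],[0.3,[0.83,0.4,0.09],[0,0,-0.023]],[0.3,[0.82,0.44,0.09],[0,0,-0.023]],[0.3,[0.79,0.48,0.1],[0,0,-0.023]],[0.3,[0.77,0.51,0.09],[0,0,-0.023]]])

```text
t: 4.1
eef_pos: [0.4052, -0.0088, 0.1902]
ee_rot: [0.571, 0.821, 0.0, 0.0]
contact_force: [-0.2, 0.0, 0.0]
finger_gap: 0.0553
finger_force: 0.0
```

>>> play_rows(rows=[[0.3,[0.74,0.55,0.09],[0,0,-0.022]],[0.3,[0.72,0.58,0.1],[0,0,-0.023]],[0.3,[0.68,0.62,0.09],[0,0,-0.023]],[0.3,[0.66,0.65,0.1],[0,0,-0.023]],[0.3,[0.62,0.68,0.09],[0,0,-0.023]],[0.3,[0.6,0.71,0.09],[0,0,-0.023]],[0.3,[0.55,0.74,0.1],[0,0,-0.022]],[0.3,[0.52,0.76,0.09],[0,0,-0.023]]])

```text
t: 5.1
eef_pos: [0.4466, 0.1329, 0.1752]
ee_rot: [0.405, 0.914, -0.0, -0.0]
contact_force: [0.4, 0.0, -0.3]
finger_gap: 0.0557
finger_force: 0.0
```

>>> play_rows(rows=[[0.3,[0.49,0.78,0.09],[0,0,-0.023]],[0.3,[0.44,0.81,0.1],[0,0,-0.023]],[0.3,[0.41,0.83,0.09],[0,0,-0.023]],[0.3,[0.37,0.85,0.1],[0,0,-0.023]],[0.3,[0.32,0.87,0.09],[0,0,-0.022]],[0.3,[0.29,0.87,0.09],[0,0,-0.023]],[0.3,[0.24,0.9,0.1],[0,0,-0.023]],[0.3,[0.2,0.9,0.09],[0,0,-0.023]]])

```text
t: 6.1
eef_pos: [0.4884, 0.2749, 0.1601]
ee_rot: [0.223, 0.975, -0.0, -0.0]
contact_force: [0.1, -0.2, 0.6]
finger_gap: 0.0553
finger_force: 0.0
```

>>> play_rows(rows=[[0.3,[0,0,0.6],[0,0,0]],[0.3,[0,0,0.6],[0,0,0]],[0.3,[0,0,0.6],[0,0,0]],[0.3,[0,0,0.6],[0,0,0]],[0.3,[0,0,0.6],[0,0,0]],[0.3,[0,0,0.6],[0,0,0]],[0.3,[0,0,0.6],[0,0,0]],[0.3,[0,0,0.4],[0,0,0]]])

```text
t: 7.1
eef_pos: [0.4878, 0.2736, 0.0674]
ee_rot: [0.225, 0.974, -0.0, -0.0]
contact_force: [0.0, 0.3, 0.2]
finger_gap: 0.0556
finger_force: 0.0
```

>>> play_rows(rows=[[-1,[0,0,0],[0,0,0]],[-1,[0,0,0],[0,0,0]],[-1,[0,0,0],[0,0,0]],[-1,[0,0,0],[0,0,0]],[-1,[0,0,0],[0,0,0]],[-1,[0,0,0],[0,0,0]],[-1,[0,0,0],[0,0,0]],[-1,[0,0,0],[0,0,0]]], grip_force=60)

```text
t: 8.1
eef_pos: [0.4886, 0.2739, 0.0687]
ee_rot: [0.225, 0.974, 0.0, 0.0]
contact_force: [1.1, 0.1, 2.2]
finger_gap: 0.0112
finger_force: 60.8
```

```bash
python3 - <<'E'
from h import *; from plan import *
s=ctrl.sense(); print(s['eef_pos'],yaw(s['ee_rot']),s['finger_gap'],s['contact_force'],s['t'])
a=snap('side','s1.png')[130:270,190:330]; cv2.imwrite('pics/c2.png',cv2.resize(a[:,:,::-1],None,fx=4,fy=4))
E
```

```text
[0.48858247 0.27392546 0.06871597] 154.0281542888032 0.011152401235890681 [1.06998943 0.14336237 2.19751487] 8.1
```

View pics/c2.png

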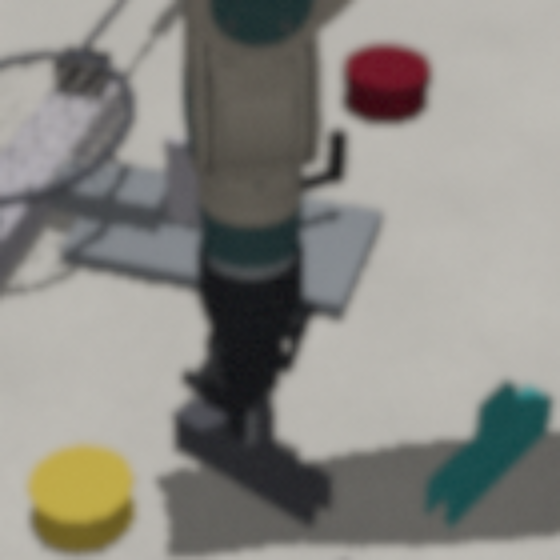

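```bash
python3 - <<'E'
from plan import *
plan([.488,.274,.2096],154.02,[.5795,-.0123,.2],176.2,24,-1)
E
```

```text
[[-1,[-0.43,-0.45,0.02],[0,0,-0.008]],[-1,[-0.43,-0.46,0.02],[0,0,-0.007]],[-1,[-0.42,-0.47,0.02],[0,0,-0.008]],[-1,[-0.41,-0.47,0.02],[0,0,-0.008]],[-1,[-0.4,-0.48,0.02],[0,0,-0.008]],[-1,[-0.39,-0.49,0.02],[0,0,-0.007]],[-1,[-0.39,-0.49,0.02],[0,0,-0.008]],[-1,[-0.38,-0.5,0.02],[0,0,-0.008]]]
[[-1,[-0.37,-0.5,0.02],[0,0,-0.007]],[-1,[-0.36,-0.51,0.02],[0,0,-0.008]],[-1,[-0.36,-0.52,0.02],[0,0,-0.008]],[-1,[-0.34,-0.52,0.02],[0,0,-0.007]],[-1,[-0.34,-0.53,0.02],[0,0,-0.008]],[-1,[-0.33,-0.53,0.02],[0,0,-0.008]],[-1,[-0.32,-0.54,0.02],[0,0,-0.008]],[-1,[-0.31,-0.54,0.02],[0,0,-0.007]]]
[[-1,[-0.3,-0.55,0.02],[0,0,-0.008]],[-1,[-0.3,-0.55,0.02],[0,0,-0.008]],[-1,[-0.28,-0.56,0.02],[0,0,-0.007]],[-1,[-0.28,-0.56,0.02],[0,0,-0.008]],[-1,[-0.26,-0.57,0.02],[0,0,-0.008]],[-1,[-0.26,-0.57,0.02],[0,0,-0.007]],[-1,[-0.25,-0.58,0.02],[0,0,-0.008]],[-1,[-0.24,-0.57,0.02],[0,0,-0.008]]]
end [ 0.5795 -0.0122  0.2   ] 176.22
```

>>> play_rows(rows=[[-1,[0,0,-0.6],[0,0,0]],[-1,[0,0,-0.9],[0,0,0]],[-1,[0,0,-0.9],[0,0,0]],[-1,[0,0,-1],[0,0,0]],[-1,[0,0,-1],[0,0,0]],[-1,[0,0,-0.9],[0,0,0]],[-1,[0,0,-0.9],[0,0,0]],[-1,[0,0,-0.9],[0,0,0]]])

```text
t: 9.15
eef_pos: [0.488, 0.2737, 0.2115]
ee_rot: [0.225, 0.974, -0.0, -0.0]
contact_force: [0.7, 0.6, -3.5]
finger_gap: 0.0112
finger_force: 60.3
```

>>> play_rows(rows=[[-1,[-0.43,-0.45,0.02],[0,0,-0.008]],[-1,[-0.43,-0.46,0.02],[0,0,-0.007]],[-1,[-0.42,-0.47,0.02],[0,0,-0.008]],[-1,[-0.41,-0.47,0.02],[0,0,-0.008]],[-1,[-0.4,-0.48,0.02],[0,0,-0.008]],[-1,[-0.39,-0.49,0.02],[0,0,-0.007]],[-1,[-0.39,-0.49,0.02],[0,0,-0.008]],[-1,[-0.38,-0.5,0.02],[0,0,-0.008]]])

```text
t: 10.15
eef_pos: [0.5184, 0.1773, 0.2068]
ee_rot: [0.161, 0.987, -0.0, -0.001]
contact_force: [0.3, -0.2, -3.3]
finger_gap: 0.0111
finger_force: 60.3
```

>>> play_rows(rows=[[-1,[-0.37,-0.5,0.02],[0,0,-0.007]],[-1,[-0.36,-0.51,0.02],[0,0,-0.008]],[-1,[-0.36,-0.52,0.02],[0,0,-0.008]],[-1,[-0.34,-0.52,0.02],[0,0,-0.007]],[-1,[-0.34,-0.53,0.02],[0,0,-0.008]],[-1,[-0.33,-0.53,0.02],[0,0,-0.008]],[-1,[-0.32,-0.54,0.02],[0,0,-0.008]],[-1,[-0.31,-0.54,0.02],[0,0,-0.007]]])

```text
t: 11.15
eef_pos: [0.5492, 0.0821, 0.2038]
ee_rot: [0.097, 0.995, -0.0, -0.0]
contact_force: [0.3, -0.6, -3.5]
finger_gap: 0.0108
finger_force: 60.3
```

>>> play_rows(rows=[[-1,[-0.3,-0.55,0.02],[0,0,-0.008]],[-1,[-0.3,-0.55,0.02],[0,0,-0.008]],[-1,[-0.28,-0.56,0.02],[0,0,-0.007]],[-1,[-0.28,-0.56,0.02],[0,0,-0.008]],[-1,[-0.26,-0.57,0.02],[0,0,-0.008]],[-1,[-0.26,-0.57,0.02],[0,0,-0.007]],[-1,[-0.25,-0.58,0.02],[0,0,-0.008]],[-1,[-0.24,-0.57,0.02],[0,0,-0.008]]])

```text
t: 12.15
eef_pos: [0.5799, -0.0133, 0.2007]
ee_rot: [0.032, 0.999, 0.0, -0.0]
contact_force: [-0.2, 0.5, -2.9]
finger_gap: 0.0111
finger_force: 60.3
```

>>> play_rows(rows=[[-1,[0,0,0],[0,0,0]],[-1,[0,0,0.2],[0,0,0]],[-1,[0,0,0.2],[0,0,0]],[-1,[0,0,0.2],[0,0,0]],[-1,[0,0,0.2],[0,0,0]],[-1,[0,0,0],[0,0,0]],[-1,[0,0,0],[0,0,0]],[-1,[0,0,0],[0,0,0]]])

```text
t: 13.15
eef_pos: [0.5798, -0.0125, 0.1849]
ee_rot: [0.033, 0.999, -0.0, 0.0]
contact_force: [0.6, -0.7, -3.1]
finger_gap: 0.0111
finger_force: 60.2
```

```bash
python3 - <<'E'
from h import *; from plan import *
s=ctrl.sense(); print(s['eef_pos'],yaw(s['ee_rot']),s['finger_gap'],s['contact_force'],s['t'])
a=snap('side','s2.png')[130:230,190:310]; a=cv2.resize(a[:,:,::-1],None,fx=6,fy=6,interpolation=cv2.INTER_CUBIC)
b=snap('top','t2.png')[120:220,220:340]
cv2.imwrite('pics/c3.png',a)
# expected pixels of key lower edges and blade/rib top
y=math.radians(-3.8);ux=np.array([math.cos(y),math.sin(y),0]);uy=np.array([-ux[1],ux[0],0])
c=np.array(s['eef_pos'])-[0,0,.0685]
for n,p in dict(k_lo_near=c-70*ux/1e3+13*uy/1e3,k_hi_near=c+70*ux/1e3+13*uy/1e3,ktop=c+[0,0,.082]).items():
    q=proj('side',p);print(n,np.round([(q[0]-190)*6,(q[1]-130)*6]))
E
```

```text
[ 0.57982801 -0.01254847  0.18494803] 176.22406812541152 0.011131190686135176 [ 0.64139288 -0.6892918  -3.13398386] 13.15
k_lo_near [447. 239.]
k_hi_near [221. 199.]
ktop [338.  88.]
```

View pics/c3.png

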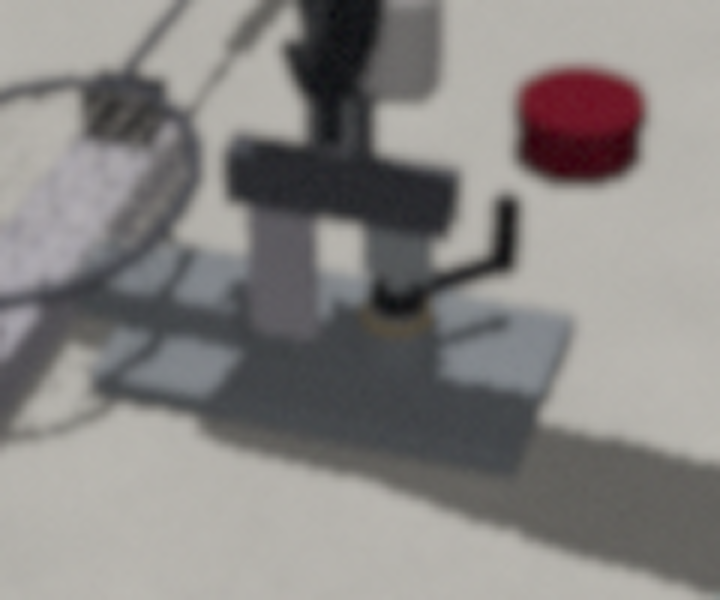

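The side crop shows the key held level above rib and blade. Its lower edge runs from (225,200) to (450,235), which matches the projected pose. Lowering in small steps.

>>> play_rows(rows=[[-1,[0,0,0.1],[0,0,0]],[-1,[0,0,0.1],[0,0,0]],[-1,[0,0,0.1],[0,0,0]],[-1,[0,0,0.1],[0,0,0]],[-1,[0,0,0.1],[0,0,0]],[-1,[0,0,0.1],[0,0,0]],[-1,[0,0,0],[0,0,0]],[-1,[0,0,0],[0,0,0]]])

```text
t: 14.25
eef_pos: [0.5797, -0.0125, 0.1728]
ee_rot: [0.033, 0.999, 0.0, 0.0]
contact_force: [-0.1, -0.8, -3.3]
finger_gap: 0.0111
finger_force: 60.3
```

>>> play_rows(rows=[[-1,[0,0,0.1],[0,0,0]],[-1,[0,0,0.1],[0,0,0]],[-1,[0,0,0.1],[0,0,0]],[-1,[0,0,0],[0,0,0]],[-1,[0,0,0],[0,0,0]],[-1,[0,0,0],[0,0,0]],[-1,[0,0,0],[0,0,0]],[-1,[0,0,0],[0,0,0]]])

```text
t: 15.25
eef_pos: [0.5797, -0.0125, 0.1668]
ee_rot: [0.033, 0.999, -0.0, 0.0]
contact_force: [-0.1, 0.5, -3.1]
finger_gap: 0.0112
finger_force: 60.1
```

>>> play_rows(rows=[[-1,[0,0,0.1],[0,0,0]],[-1,[0,0,0.1],[0,0,0]],[-1,[0,0,0.1],[0,0,0]],[-1,[0,0,0],[0,0,0]],[-1,[0,0,0],[0,0,0]],[-1,[0,0,0],[0,0,0]],[-1,[0,0,0],[0,0,0]],[-1,[0,0,0],[0,0,0]]])

```text
t: 16.25
eef_pos: [0.5797, -0.0125, 0.1608]
ee_rot: [0.033, 0.999, 0.0, 0.0]
contact_force: [0.1, -0.1, -3.1]
finger_gap: 0.011
finger_force: 60.1
```

>>> play_rows(rows=[[-1,[0,0,0.1],[0,0,0]],[-1,[0,0,0.1],[0,0,0]],[-1,[0,0,0.1],[0,0,0]],[-1,[0,0,0.1],[0,0,0]],[-1,[0,0,0],[0,0,0]],[-1,[0,0,0],[0,0,0]],[-1,[0,0,0],[0,0,0]],[-1,[0,0,0],[0,0,0]]])

```text
t: 17.25
eef_pos: [0.5797, -0.0125, 0.1528]
ee_rot: [0.033, 0.999, -0.0, 0.0]
contact_force: [0.1, 0.8, -2.0]
finger_gap: 0.0114
finger_force: 60.3
```

>>> play_rows(rows=[[-1,[0,0,0.05],[0,0,0]],[-1,[0,0,0.05],[0,0,0]],[-1,[0,0,0],[0,0,0]],[-1,[0,0,0],[0,0,0]],[-1,[0,0,0],[0,0,0]],[-1,[0,0,0],[0,0,0]],[-1,[0,0,0],[0,0,0]],[-1,[0,0,0],[0,0,0]]])

```text
t: 18.25
eef_pos: [0.5797, -0.0125, 0.151]
ee_rot: [0.033, 0.999, -0.0, 0.0]
contact_force: [-2.9, -0.0, 3.5]
finger_gap: 0.011
finger_force: 61.1
```

>>> play_rows(rows=[[-0.5,[0,0,0],[0,0,0]],[-0.2,[0,0,0],[0,0,0]],[0,[0,0,0],[0,0,0]],[0,[0,0,0],[0,0,0]],[0,[0,0,-0.3],[0,0,0]],[0,[0,0,-0.9],[0,0,0]],[0,[0,0,-0.9],[0,0,0]],[0,[0,0,-0.9],[0,0,0]]])

```text
t: 19.25
eef_pos: [0.5802, -0.0126, 0.2129]
ee_rot: [0.033, 0.999, -0.0, 0.001]
contact_force: [0.3, -0.6, -0.7]
finger_gap: 0.0426
finger_force: 0.0
```

```bash
python3 - <<'E'
from h import *; from plan import *
s=ctrl.sense(); print(s['eef_pos'],yaw(s['ee_rot']),s['finger_gap'],s['contact_force'],s['t'])
a=snap('side','s3.png')[130:230,190:310]; a=cv2.resize(a[:,:,::-1],None,fx=6,fy=6,interpolation=cv2.INTER_CUBIC)
cv2.imwrite('pics/c4.png',a)
p=np.array(s['eef_pos'])
plan([p[0],p[1],.2105],176.22,[.489,-.059,.165],222,16,0)
y=math.radians(-3.8);ux=np.array([math.cos(y),math.sin(y),0]);uy=np.array([-ux[1],ux[0],0])
c=np.array([.5797,-.0125,.082])
for n,q in dict(lo_near=c-70*ux/1e3+13*uy/1e3,hi_near=c+70*ux/1e3+13*uy/1e3,grip=c+[0,0,.082]).items():
    q=proj('side',q);print(n,np.round([(q[0]-190)*6,(q[1]-130)*6]))
E
```

```text
[ 0.58022883 -0.01259446  0.2128977 ] 176.22379107868096 0.04260695257166558 [ 0.25511525 -0.61615687 -0.70235061] 19.25
[[0,[0.27,-0.16,0.14],[0,0,-0.024]],[0,[0.29,-0.15,0.14],[0,0,-0.024]],[0,[0.29,-0.14,0.15],[0,0,-0.024]],[0,[0.29,-0.12,0.14],[0,0,-0.023]],[0,[0.31,-0.1,0.14],[0,0,-0.024]],[0,[0.3,-0.09,0.14],[0,0,-0.024]],[0,[0.31,-0.08,0.15],[0,0,-0.024]],[0,[0.32,-0.06,0.14],[0,0,-0.024]]]
[[0,[0.32,-0.04,0.14],[0,0,-0.024]],[0,[0.31,-0.03,0.14],[0,0,-0.023]],[0,[0.32,-0.01,0.14],[0,0,-0.024]],[0,[0.32,0.0,0.15],[0,0,-0.024]],[0,[0.32,0.02,0.14],[0,0,-0.024]],[0,[0.32,0.04,0.14],[0,0,-0.024]],[0,[0.32,0.05,0.14],[0,0,-0.024]],[0,[0.31,0.07,0.15],[0,0,-0.024]]]
end [ 0.4889 -0.059   0.1649] 222.06
lo_near [446. 288.]
hi_near [224. 247.]
grip [339. 139.]
```

View pics/c4.png

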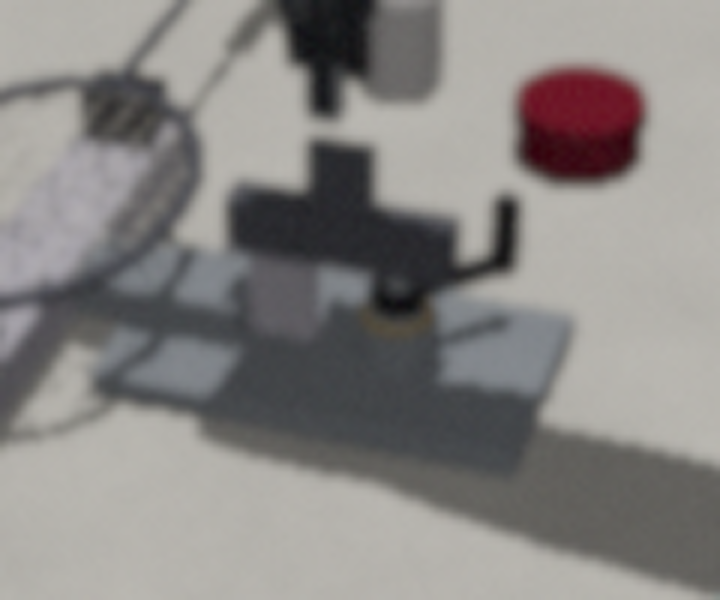

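The side crop shows the key seated: its lower edge from (228,247) to (447,285) matches the predicted seated pose, and the knob at (507,200) hasn't moved. Now to the knob.

>>> play_rows(rows=[[0,[0.27,-0.16,0.14],[0,0,-0.024]],[0,[0.29,-0.15,0.14],[0,0,-0.024]],[0,[0.29,-0.14,0.15],[0,0,-0.024]],[0,[0.29,-0.12,0.14],[0,0,-0.023]],[0,[0.31,-0.1,0.14],[0,0,-0.024]],[0,[0.3,-0.09,0.14],[0,0,-0.024]],[0,[0.31,-0.08,0.15],[0,0,-0.024]],[0,[0.32,-0.06,0.14],[0,0,-0.024]]])

```text
t: 20.3
eef_pos: [0.5341, -0.0359, 0.1885]
ee_rot: [-0.167, 0.986, -0.0, 0.0]
contact_force: [-0.2, 1.0, 0.5]
finger_gap: 0.0428
finger_force: 0.0
```

>>> play_rows(rows=[[0,[0.32,-0.04,0.14],[0,0,-0.024]],[0,[0.31,-0.03,0.14],[0,0,-0.023]],[0,[0.32,-0.01,0.14],[0,0,-0.024]],[0,[0.32,0,0.15],[0,0,-0.024]],[0,[0.32,0.02,0.14],[0,0,-0.024]],[0,[0.32,0.04,0.14],[0,0,-0.024]],[0,[0.32,0.05,0.14],[0,0,-0.024]],[0,[0.31,0.07,0.15],[0,0,-0.024]]])

```text
t: 21.3
eef_pos: [0.4885, -0.0591, 0.1657]
ee_rot: [-0.36, 0.933, -0.0, 0.0]
contact_force: [0.7, -0.4, -0.4]
finger_gap: 0.0427
finger_force: 0.0
```

>>> play_rows(rows=[[0,[0,0,0.5],[0,0,0]],[0,[0,0,0.5],[0,0,0]],[0,[0,0,0.5],[0,0,0]],[0,[0,0,0.5],[0,0,0]],[0,[0,0,0.5],[0,0,0]],[0,[0,0,0.5],[0,0,0]],[0,[0,0,0.3],[0,0,0]],[0,[0,0,0],[0,0,0]]])

```text
t: 22.3
eef_pos: [0.488, -0.0588, 0.0985]
ee_rot: [-0.359, 0.933, 0.0, -0.0]
contact_force: [-0.2, -0.4, -0.3]
finger_gap: 0.0426
finger_force: 0.0
```

>>> play_rows(rows=[[0,[-0.005,0.19,0],[0,0,0.025]],[0,[-0.005,0.19,0],[0,0,0.025]],[0,[-0.005,0.19,0],[0,0,0.025]],[0,[-0.005,0.19,0],[0,0,0.025]],[0,[-0.005,0.19,0],[0,0,0.025]],[0,[-0.005,0.19,0],[0,0,0.025]],[0,[-0.005,0.19,0],[0,0,0.025]],[0,[0,0,0],[0,0,0]]])

```text
t: 23.3
eef_pos: [0.4751, -0.0364, 0.0997]
ee_rot: [-0.183, 0.983, -0.0, 0.001]
contact_force: [1.2, -0.7, 0.8]
finger_gap: 0.0429
finger_force: 0.1
```

```bash
cat > st.py <<'E'
from h import *; from plan import *
s=ctrl.sense(); p=np.array(s['eef_pos'][:2])-[.5435,-.010]; a=math.degrees(math.atan2(p[1],p[0]))%360
u=p/np.linalg.norm(p); t=np.array([u[1],-u[0]]); f=s['contact_force']
print('ang',round(a,2),'R',np.linalg.norm(p).round(4),'yaw',round(yaw(s['ee_rot'])%360,2),'Ftan,rad',(f[:2]@t).round(2),(f[:2]@u).round(2),'Fz',f[2].round(2),'gap',s['finger_gap'],s['finger_force'],s['t'])
E
python3 st.py
```

```text
ang 201.14 R 0.0733 yaw 201.11 Ftan,rad -1.06 -0.9 Fz 0.83 gap 0.042929495050641024 0.14209076296538115 23.3
```

>>> play_rows(rows=[[0,[0,0.077,0],[0,0,0.01]],[0,[0,0.077,0],[0,0,0.01]],[0,[0,0.077,0],[0,0,0.01]],[0,[0,0.077,0],[0,0,0.01]],[0,[-0.005,0.077,0],[0,0,0.01]],[0,[0,0,0],[0,0,0]],[0,[0,0,0],[0,0,0]],[0,[0,0,0],[0,0,0]]])

```text
t: 24.3
eef_pos: [0.472, -0.0289, 0.099]
ee_rot: [-0.131, 0.991, 0.0, -0.0]
contact_force: [0.7, -0.7, -0.5]
finger_gap: 0.0427
finger_force: 0.2
```

```bash
python3 st.py
```

```text
ang 194.83 R 0.074 yaw 195.07 Ftan,rad -0.87 -0.52 Fz -0.46 gap 0.04265022103427041 0.19481638446450233 24.3
```

>>> play_rows(rows=[[0,[0,0.077,0],[0,0,0.01]],[0,[-0.005,0.077,0],[0,0,0.01]],[0,[0,0.077,0],[0,0,0.01]],[0,[-0.005,0.077,0],[0,0,0.01]],[0,[-0.005,0.077,0],[0,0,0.01]],[0,[0,0,0],[0,0,0]],[0,[0,0,0],[0,0,0]],[0,[0,0,0],[0,0,0]]])

```text
t: 25.3
eef_pos: [0.4706, -0.0214, 0.0991]
ee_rot: [-0.079, 0.997, 0.0, -0.0]
contact_force: [-0.8, -0.1, -0.2]
finger_gap: 0.0427
finger_force: 0.2
```

>>> play_rows(rows=[[0,[0,0.077,0],[0,0,0.01]],[0,[-0.005,0.077,0],[0,0,0.01]],[0,[0,0.077,0],[0,0,0.01]],[0,[-0.005,0.077,0],[0,0,0.01]],[0,[-0.005,0.077,0],[0,0,0.01]],[0,[0,0,0],[0,0,0]],[0,[0,0,0],[0,0,0]],[0,[0,0,0],[0,0,0]]])

```text
t: 26.3
eef_pos: [0.4702, -0.0137, 0.0991]
ee_rot: [-0.027, 1.0, 0.0, 0.0]
contact_force: [-0.8, -0.9, -0.1]
finger_gap: 0.0421
finger_force: 0.3
```

```bash
python3 st.py
```

```text
ang 182.86 R 0.0734 yaw 183.07 Ftan,rad -0.85 0.88 Fz -0.12 gap 0.04214600505660517 0.26125031523406506 26.3
```

>>> play_rows(rows=[[0,[0,0.077,0],[0,0,0.01]],[0,[-0.005,0.077,0],[0,0,0.01]],[0,[0,0.077,0],[0,0,0.01]],[0,[-0.005,0.077,0],[0,0,0.01]],[0,[-0.005,0.077,0],[0,0,0.01]],[0,[0,0,0],[0,0,0]],[0,[0,0,0],[0,0,0]],[0,[0,0,0],[0,0,0]]])

```text
t: 27.3
eef_pos: [0.4704, -0.006, 0.0991]
ee_rot: [0.026, 1.0, 0.0, -0.0]
contact_force: [0.9, -0.5, -0.5]
finger_gap: 0.0424
finger_force: 0.2
```

>>> play_rows(rows=[[0,[0,0.077,0],[0,0,0.01]],[0,[-0.005,0.077,0],[0,0,0.01]],[0,[0,0.077,0],[0,0,0.01]],[0,[-0.005,0.077,0],[0,0,0.01]],[0,[-0.005,0.077,0],[0,0,0.01]],[0,[0,0,0],[0,0,0]],[0,[0,0,0],[0,0,0]],[0,[0,0,0],[0,0,0]]])

```text
t: 28.3
eef_pos: [0.4718, -0.0001, 0.0993]
ee_rot: [0.079, 0.997, -0.002, 0.0]
contact_force: [1.4, -9.0, -0.9]
finger_gap: 0.0427
finger_force: 4.1
```

```bash
python3 st.py; python3 - <<'E'
from h import *
a=snap('side','s4.png')[130:230,190:310]; a=cv2.resize(a[:,:,::-1],None,fx=6,fy=6,interpolation=cv2.INTER_CUBIC)
cv2.imwrite('pics/c5.png',a)
E
```

```text
ang 172.11 R 0.0724 yaw 170.98 Ftan,rad -8.77 -2.6 Fz -0.92 gap 0.04265762796232212 4.1257354617118835 28.3
```

View pics/c5.png

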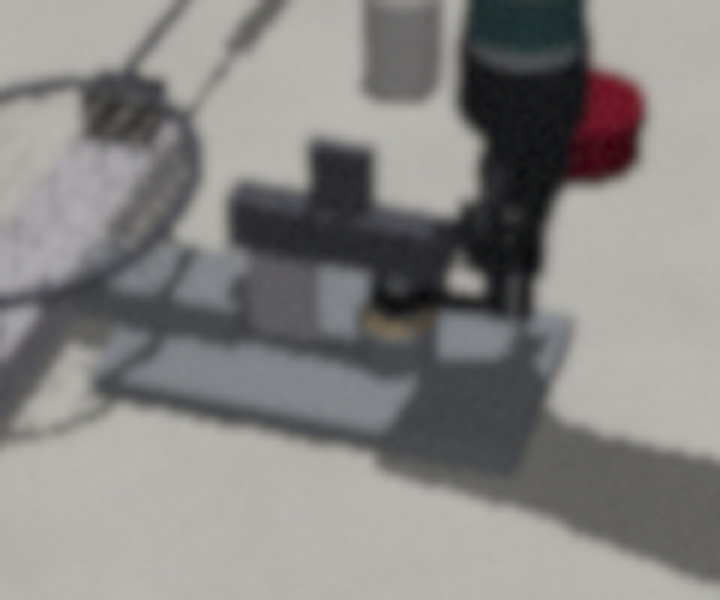

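Bite reached: 9 N at 172°, and the crop shows the key still seated at (228,247) to (440,285). About 19° further, in two steps.

>>> play_rows(rows=[[0,[0,0.097,0],[0,0,0.0125]],[0,[0,0.097,0],[0,0,0.0125]],[0,[0,0.097,0],[0,0,0.0125]],[0,[0,0.097,0],[0,0,0.0125]],[0,[0,0.097,0],[0,0,0.0125]],[0,[0,0.097,0],[0,0,0.0125]],[0,[0,0,0],[0,0,0]],[0,[0,0,0],[0,0,0]]])

```text
t: 29.35
eef_pos: [0.474, 0.011, 0.0991]
ee_rot: [0.157, 0.988, -0.003, 0.0]
contact_force: [0.3, -9.7, -1.0]
finger_gap: 0.0431
finger_force: 4.4
```

```bash
python3 st.py
```

```text
ang 163.17 R 0.0726 yaw 161.98 Ftan,rad -9.14 -3.12 Fz -0.95 gap 0.043120051761493465 4.418224543333054 29.35
```

>>> play_rows(rows=[[0,[0,0.097,0],[0,0,0.0125]],[0,[0,0.097,0],[0,0,0.0125]],[0,[0,0.097,0],[0,0,0.0125]],[0,[0,0.097,0],[0,0,0.0125]],[0,[0,0.097,0],[0,0,0.0125]],[0,[0,0.097,0],[0,0,0.0125]],[0,[0,0.09,0],[0,0,0.0125]],[0,[0,0,0],[0,0,0]]])

```text
t: 30.35
eef_pos: [0.4788, 0.0234, 0.0989]
ee_rot: [0.246, 0.969, -0.003, 0.0]
contact_force: [-0.5, -9.1, -1.3]
finger_gap: 0.0426
finger_force: 4.2
```

```bash
python3 st.py
```

```text
ang 152.68 R 0.0728 yaw 151.47 Ftan,rad -8.28 -3.73 Fz -1.33 gap 0.0426263568019476 4.191137105226517 30.35
```

>>> play_rows(rows=[[0,[0,-0.1,0],[0,0,0]],[0,[0,-0.2,0],[0,0,0]],[0,[0,-0.2,0],[0,0,0]],[0,[0,-0.1,0],[0,0,0]],[0,[0,0,0],[0,0,0]],[0,[0,0,-0.3],[0,0,0]],[0,[0,0,-0.6],[0,0,0]],[0,[0,0,-0.9],[0,0,0]]])

```text
t: 31.35
eef_pos: [0.4732, 0.0149, 0.1359]
ee_rot: [0.246, 0.969, 0.0, -0.0]
contact_force: [0.5, 1.0, 0.4]
finger_gap: 0.0427
finger_force: 0.0
```

>>> play_rows(rows=[[0,[0.5,0,-0.9],[0,0,0]],[0,[0.8,0,-0.9],[0,0,0]],[0,[0.8,0,-0.9],[0,0,0]],[0,[0.5,0,-0.5],[0,0,0]],[0,[0,0,0],[0,0,0]],[0,[0,0,0],[0,0,0]],[0,[0,0,0],[0,0,0]],[0,[0,0,0],[0,0,0]]])

```text
t: 32.35
eef_pos: [0.4275, 0.0394, 0.1985]
ee_rot: [0.246, 0.969, -0.0, -0.001]
contact_force: [0.4, 0.6, 0.2]
finger_gap: 0.0428
finger_force: 0.0
```

```bash
python3 st.py; python3 - <<'E'
from h import *
a=snap('side','s5.png')[120:240,180:310]; a=cv2.resize(a[:,:,::-1],None,fx=5,fy=5,interpolation=cv2.INTER_CUBIC)
b=snap('top','t5.png')[115:235,170:330]; b=cv2.resize(b[:,:,::-1],None,fx=4,fy=4,interpolation=cv2.INTER_CUBIC)
cv2.imwrite('pics/c6.png',a); cv2.imwrite('pics/c7.png',b)
E
```

```text
ang 156.94 R 0.126 yaw 151.55 Ftan,rad 0.69 -0.14 Fz 0.15 gap 0.04277325366009506 0.0 32.35
```

View pics/c6.png

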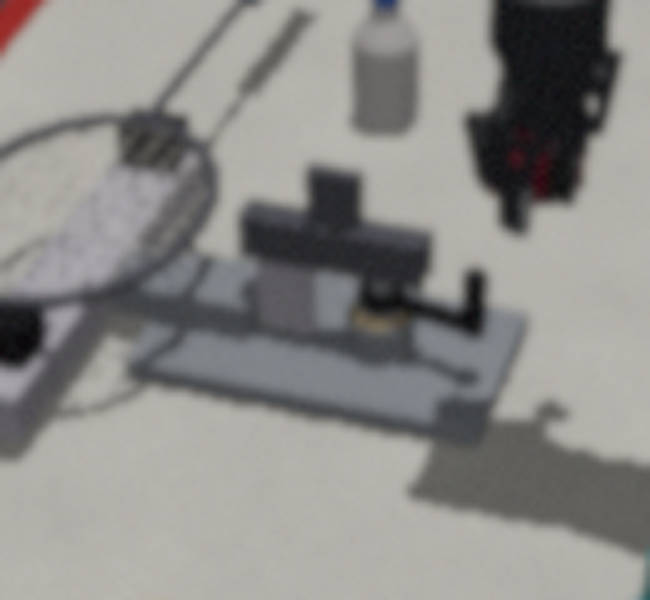

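The final crop shows the key level on blade and rib, from (245,255) to (430,285). The lever has turned, with the knob at (475,275), and the gripper is clear.

```bash
python3 -c "
from workcell import ctrl
print(ctrl.finish_job())"
```

```text
the job is handed in; nothing more can be done
None
```

I handed the job in: the key is seated over blade and rib, and the nut is about 19° past its bite at roughly 9 N. The gripper touches nothing, and the attempt took about 32 s; no verdict was shown at hand-in.

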